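# Weigh the rail pot on the spring balance

## Task

Weigh the finished rail pot: pick it up upright by the wooden grip above its hook and hang its hook over the middle of the spring balance's crossbar, between the two collars, with the pot on the robot's side of the bar. Let it down slowly while the bar sinks, until the balance carries the pot's whole weight and no more, tip its foot in until the strap rests lightly against the lower bar, and only then let go, slowly, so that the pot does not swing and knock and the bar neither drops nor springs up. Never press hard on the balance, and leave everything else on the table where it is.

Things in the scene. Friction and masses are not known exactly. Their poses are not given: they have to be found in the camera images.
- rail_pot: Pot to weigh: loose round zinc pot, 86 mm wide at the rim, 88 mm high (132 with its moss, ball and cone), with a steel strap 26 mm wide up its +x side, bent over into a hook at z = 150 to 156 mm. Origin: centre of its underside; z up, x towards the strap. Weight differs, about 0.3 to 0.68 kg, centred near the pot's axis, so some 50 mm to the side of grip and hook: it tilts in a weak grasp.
- grip (a point): On the rail pot, point (56, 0, 180) mm of its frame: inside the upright wooden grip block on top of the hook, 18 mm (pot x) by 30 mm (pot y), from z = 156 to 200 mm. Axes as the pot's.
- hook (a point): On the rail pot at (56, 0, 150) mm of its frame, axes as the pot's: middle of the underside of the hook's top, the face that rests on the bar. The slot below it is 16 mm wide in pot x (48 to 64 mm), between the 5 mm thick strap and a 5 mm lip that reaches down to about z = 117 mm, flaring outwards.
- balance_stand: Spring balance, fixed to the table: grey base plate 200 x 290 x 8 mm and two upright posts at y = -120 and +120 mm, 272 mm high, open above between them. Origin: on the table midway between the posts; x points to the side away from where the pot hangs (roughly away from the robot), y along the crossbar, z up.
- bar (a point): Middle of the top of the crossbar; moves with it, axes as the stand's. A round steel rod 10 mm thick along y, top 250 mm above the table when unloaded. Two collars, 20 mm in diameter, stand on it with inner faces at y = -22 and +22 mm. A second 10 mm rod, parallel and 95 mm lower (axis at x = +3 mm), moves with it and stops the strap: an upright pot swings in some 0.06 rad to it.
- carriage (a joint): How far the crossbar has sunk on its springs, in m: 0 unloaded, growing downwards, end stop at 0.1. Spring about 90 N/m, little damping, so it bounces if the load changes suddenly; meant to move slower than 0.08 m/s. The pots sink it about 0.03 to 0.075 m.
- plain_pot: Bystander: like the rail pot but without strap, hook and grip, 86 mm wide, about 130 mm high. Origin: centre of its underside.
- bucket: Bystander: open white plastic bucket, 110 mm wide at the rim, 110 mm high. Origin: centre of its underside.
- pine_cone: Bystander: pine cone, 36 mm wide, 45 mm high. Origin: centre of its underside.
- bowl: Bystander: white bowl, 110 mm wide, 40 mm high. Origin: centre of its underside.
- jar: Bystander: glass jar with a lid, 60 mm wide, 85 mm high. Origin: centre of its underside.

How it is judged (in metres and radians):
On the way, in this order (a step that is already met when the one before it is completed fails the run):
1. the rail pot is lifted clear of the table (height (world z) of rail_pot above 0.04 m), for 0.2 s.
2. its hook is over the crossbar, between the collars, and the bar has begun to sink (x of hook in the frame of bar between -0.009 and 0.009 m and y of hook in the frame of bar between -0.013 and 0.013 m and z of hook in the frame of bar between -0.006 and 0.007 m and value of joint carriage above 0.008 m), for 0.2 s.
At the end, for the whole second after the job is handed in: Rail pot at rest (<0.03 m/s), released, on the robot's side, hook over the bar (hook point within 9 mm of bar point across, 13 mm along, -6 to +7 mm in height), square within 0.2 rad, upright within 0.2 rad, bar sunk over 20 mm (x of hook in the frame of bar between -0.009 and 0.009 m and y of hook in the frame of bar between -0.013 and 0.013 m and z of hook in the frame of bar between -0.006 and 0.007 m and value of joint carriage above 0.02 m and angle between rail_pot's own z axis and vertical below 0.2 rad and angle between the x axis of rail_pot and the x axis of balance_stand, either way round below 0.2 rad and linear speed of rail_pot below 0.03 m/s and contact force between the fingers and rail_pot below 0.1 N and x of rail_pot in the frame of bar below -0.03 m); the robot touches nothing.
It fails at once if the crossbar drops, springs up or bounces (faster than 0.09 m/s) (velocity of joint carriage above 0.09 m/s or velocity of joint carriage below -0.09 m/s).
It fails at once if the pot is pressed or knocked hard against the balance (over 18 N) (contact force between rail_pot and balance_stand above 18 N).
It fails at once if the rail pot swings (faster than 0.6 rad/s) while it hangs on the sunken bar (value of joint carriage above 0.015 m and angular speed of rail_pot above 0.6 rad/s).
It fails at once if the rail pot is tipped more than 0.45 rad (angle between rail_pot's own z axis and vertical above 0.45 rad).
It fails at once if a bystander is moved more than 30 mm (distance of any of plain_pot, bucket, pine_cone, bowl, jar from where it was at the start of the episode above 0.03 m).
It also fails if it takes over 72 s, if anything falls off the work surface, if the arm or the gripper's body presses on something with over 40 N, if the wrist force passes 120 N, or if a joint passes its speed limit or range.

## Robot

A 6-joint arm with a two-finger parallel gripper is mounted at the origin on the work surface. World frame = base frame: x ahead of the robot, y to its left, z up, the work surface at z = 0. Lengths are in mm, angles in rad, forces in N, time in s.
With the tool pointing down it reaches from about 350 to 875 mm from the base axis. Payload 15.5 kg.
Tool frame: the origin (TCP) lies at the very end of the fingers, on their centre line; the grasp point (between the pads) lies 19 mm behind it; z points along the fingers, y is the line along which they close (so a half turn about z gives the same grasp; the last joint's range is limited). The gripper opens to 85 mm and grips with 20 to 120 N. Pads are 22 mm wide; open, the fingers measure 114 mm over their backs; the gripper's body (76 mm by 85 mm) begins 54 mm behind the grasp point. The pads swing forward as they close: fully open they stand 13 mm farther back than shut.
Start: joints at [-0.096, 0.494, 1.345, -0, 1.302, -0.096], TCP at [625.001, 0.003, 201.377] pointing down, gripper open.
Joint ranges: [-2.91, 2.91], [-0.82, 2.16], [0.22, 2.67], [-1.22, 4.37], [0.12, 2.79], [-3.08, 3.08]. Speed limits (rad/s): [1.89, 1.89, 2.57, 3.01, 3.01, 3.01].

## Interface

Orientations are given as [roll, pitch, yaw] about the fixed x, y, z axes, in that order (R = Rz(yaw) Ry(pitch) Rx(roll)).
In Python, from rig import robot gives the robot as it stands. The module is installed in compiled form; this text tells all that it offers.
- The arm moves only by the shell command python3 -m handwheel 'ROWS' [FORCE]. ROWS is JSON, a list of rows, each an object with "claw": the opening, from -1 (shut) to 1 (fully open); "xyz": the shift along the tool's x, y, z in units of 30 mm (1.0 is 30 mm), a list of three; "turn": the turn, a rotation vector about the tool's x, y, z in units of 6 degrees (1.0 is 6 degrees), a list of three. In form: [{"claw": claw, "xyz": [x, y, z], "turn": [wx, wy, wz]}, ...]. A call has 1 to 20 rows; each row shifts and turns the commanded pose from where the row before left it, along the tool's axes as they then stand; what a row does not reach is not made up. A row lasts 1/12 s, in which the tool goes at most 41.7 mm and 7.16 degrees, less where a joint would pass 70% of its speed; a pose out of reach is approached as far as the arm can. A call is refused whole if a number of a shift passes 1 or a number of a turn 1, either way. A call with a gripper value outside its range is refused whole. The fingers move at their own pace and stop on an object; FORCE is the grip in N (left out, the last holds). Time passes only in rows, so rows that do not move let the fingers close. It gives the time, the measured TCP pose, the force and the opening at its end, in the units of the state.
- robot.get_state(): the state, without advancing time (a new reading comes with each control period).
- robot.read_camera(name): name is "scene" or "side" or "wrist"; returns (picture, depth): 400x640x3 uint8, blue, green, red; 400x640 float32, mm along the optical axis (not along the pixel's ray), 0 where there is no reading.
- robot.camera_model(name): a dict with "vfov" (degrees; the focal length in pixels is half the picture's height over the tangent of half this angle, whatever the lens; pixels are square), "cx", "cy" (the principal point, pixels), "R" (3x3) and "t" (3): a world point X has camera coordinates R X + t. Camera axes: x right, y down, z forward; pixel columns grow to the right and rows downward; lengths in mm; the calibration is good to about 2 mm. A picture is of the moment at which its call begins: read the wrist's pose just before it. camera_model takes no time and is no camera call; for the wrist camera it gives the pose at the moment of the call.
- robot.close_job(): hands the job in, once; it reports no verdict.
The state is a dict: "time": time; "joint_positions": joint angles; "joint_velocities": joint speeds; "effort": joint torques, N m; "eef_pos": TCP position; "tcp_rot": TCP orientation; "force": force on the tool from outside, world axes, zero at the start; "torque": the same for the moment, N m; "opening": opening from 0.0 (shut) to 1.0 (fully open).
Only numpy, scipy, OpenCV 4.12 (cv2) and the standard library are available. Lean on these libraries where they do the work, as an engineer would, in place of code of your own. Each camera call takes 0.05 s, during which the arm holds its last target. There are 200 camera calls.

## Working session

There is one attempt and no reset: what is moved stays moved. The work goes in short steps, Python scripts to look and compute and a shell command to move; the robot and the scene stay as the last step left them, time stands still between calls to the robot, and variables do not carry over. Pictures are saved under pics/ and viewed, on a budget of 10 in all, crops included, one or two more only if the job needs it, and the job is handed in when it is done.

```bash
mkdir -p pics; cat > h.py <<'E'
import numpy as np, cv2
from rig import robot
def cam(n):
    m=robot.camera_model(n); p,d=robot.read_camera(n); return p,d,m
def pts(d,m):
    h,w=d.shape; f=h/2/np.tan(np.radians(m['vfov'])/2)
    v,u=np.mgrid[:h,:w]; c=np.stack([(u-m['cx'])/f*d,(v-m['cy'])/f*d,d],-1)
    return (c-np.array(m['t']))@np.array(m['R'])
E
python3 - <<'E'
from h import *
print(robot.get_state())
for n in('scene','side'):
    p,d,m=cam(n); print(n,m,(d>0).mean()); np.savez('pics/%s0.npz'%n,p=p,P=pts(d,m),d=d); cv2.imwrite('pics/%s0.png'%n,p)
E
```

```text
{'time': 0.0, 'joint_positions': array([-9.55139774e-02,  4.94174546e-01,  1.34611587e+00, -8.23645256e-06,
        1.30249603e+00, -9.54989396e-02]), 'joint_velocities': array([ 0.00066233,  0.0008206 , -0.00040093,  0.00122655,  0.00094967,
       -0.00095663]), 'effort': array([-2.68344644e-03, -8.82162237e+01, -3.83866239e+01, -4.40739132e-04,
        1.02696815e-02,  1.38197843e-04]), 'eef_pos': array([6.24614236e+02, 2.85095021e-02, 2.00810814e+02]), 'tcp_rot': array([-3.14040354e+00, -1.05929836e-04,  1.57078341e+00]), 'force': array([-0.40497494,  0.40806385,  1.09852496]), 'torque': array([ 0.06310484, -0.02965927,  0.02023703]), 'opening': 0.9989039886144961}
scene {'vfov': 44.056981678919236, 'cx': 319.04961898152783, 'cy': 191.25868810302663, 'R': array([[ 0.02430471,  0.99967925,  0.00711853],
       [ 0.57956636, -0.00828808, -0.8148829 ],
       [-0.81456253,  0.02393115, -0.57958191]]), 't': array([ -94.47770631, -175.81909566, 2100.15991093])} 0.9897109375
side {'vfov': 43.95379495899586, 'cx': 324.8613404083065, 'cy': 197.5809168587956, 'R': array([[-0.95208169, -0.30581647, -0.00409175],
       [-0.1596439 ,  0.50833303, -0.84623363],
       [ 0.26087215, -0.80503033, -0.5327963 ]]), 't': array([ 514.80822569,  182.97484313, 1191.83120065])} 0.99605859375
```

View pics/scene0.png

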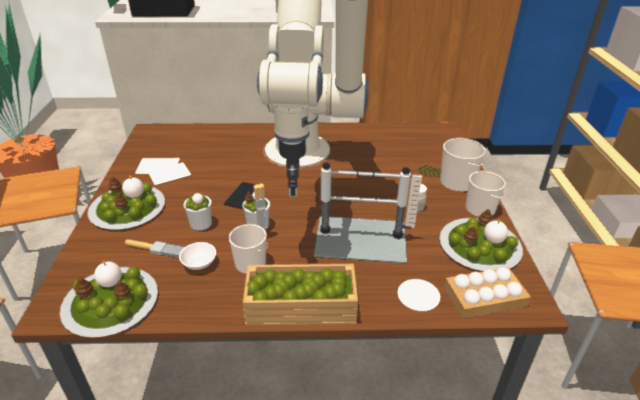

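View pics/side0.png

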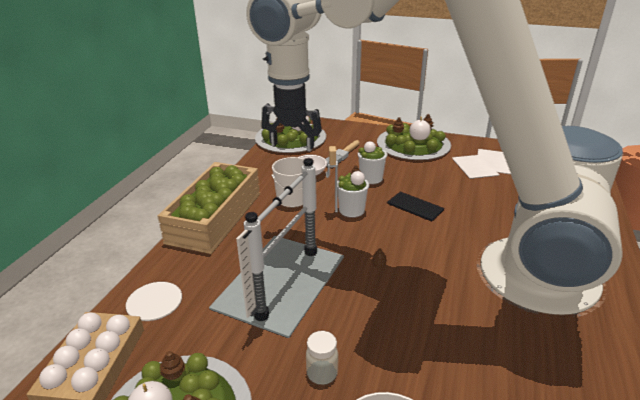

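Scene view: the rail pot is at (257,210) with its wooden grip at (260,191), and the balance posts are at (325,200) and (405,200). Side view: the grip is at (333,155), the pot at (352,195), and the bar runs from (250,225) to (308,165).

```bash
python3 - <<'E'
from h import *
for n,b in(('scene',(240,175,280,235)),('side',(318,135,375,220))):
    z=np.load('pics/%s0.npz'%n); P=z['P'];p=z['p']
    u0,v0,u1,v1=b; Q=P[v0:v1,u0:u1].reshape(-1,3); C=p[v0:v1,u0:u1].reshape(-1,3)
    hsv=cv2.cvtColor(C[None],cv2.COLOR_BGR2HSV)[0]
    g=Q[:,2]>157
    near=(Q[:,2]<215)&g
    print(n,'grip n',near.sum(),Q[near].mean(0),Q[near].min(0),Q[near].max(0))
    for q,c in list(zip(Q[near],hsv[near]))[::max(1,near.sum()//15)]: print(q.round(),c)
    r=(Q[:,2]>70)&(Q[:,2]<92); print('rim',r.sum(),Q[r].min(0),Q[r].max(0))
    s=(Q[:,2]>95)&(Q[:,2]<150)&(hsv[:,1]<60); print('strap?',s.sum(),np.median(Q[s],0),Q[s].min(0),Q[s].max(0))
    # stand
    bar=(abs(P[...,2]-247)<7)&(P[...,0]>450)&(P[...,0]<900)&(P[...,1]>0)&(P[...,1]<450)
    A=P
    pl=(abs(P[...,2]-8)<4)&(P[...,0]>500)&(P[...,0]<950)&(abs(P[...,1])<500)&(cv2.cvtColor(p,cv2.COLOR_BGR2HSV)[...,1]<60)
    k,l,st,_=cv2.connectedComponentsWithStats(pl.astype(np.uint8)); i=1+st[1:,4].argmax(); print('plate',st[i],cv2.minAreaRect(P[l==i][:,:2].astype(np.float32)))
    top=(P[...,2]>225)&(P[...,2]<290)&(P[...,0]>450)&(P[...,0]<950)&(abs(P[...,1])<400)
    k,l,st,_=cv2.connectedComponentsWithStats(top.astype(np.uint8))
    for i in range(1,k):
        if st[i,4]>30: R=P[l==i];print('top',st[i],R.mean(0).round(),R.min(0).round(),R.max(0).round(),cv2.minAreaRect(R[:,:2].astype(np.float32)))
S=[]
for n,b in(('scene',(235,165,420,260)),('side',(230,130,380,320))):
    p=cv2.imread('pics/%s0.png'%n);u0,v0,u1,v1=b;c=p[v0:v1,u0:u1];S.append(cv2.resize(c,(int(c.shape[1]*560/c.shape[0]) if n=='side' else 740,560 if n=='side' else 380)))
h=560;S=[cv2.copyMakeBorder(s,0,h-s.shape[0],0,0,0) for s in S]
im=np.hstack(S);cv2.imwrite('pics/c1.png',cv2.resize(im,(800,int(560*800/im.shape[1]))))
E
```

```text
scene grip n 143 [ 560.6706114  -105.62623916  184.36587111] [ 539.38448599 -122.60216728  157.66546431] [574.01223176 -90.80421723 206.94787744]
[ 547. -104.  202.] [ 21 125 243]
[ 556. -100.  205.] [ 23 114 246]
[ 553. -103.  199.] [ 22 116 245]
[ 565. -108.  203.] [ 19 126 239]
[ 563. -115.  198.] [ 16 134 217]
[ 554. -123.  188.] [ 16 121 146]
[561. -94. 193.] [ 15 132 160]
[568. -96. 194.] [ 16 131 163]
[ 559. -101.  184.] [ 16 132 166]
[ 562. -104.  182.] [ 16 131 170]
[ 565. -107.  181.] [ 16 132 168]
[ 568. -110.  179.] [ 16 131 165]
[ 564. -114.  172.] [ 16 131 163]
[ 566. -117.  170.] [ 16 127 166]
[ 561. -118.  163.] [ 16 123 166]
[ 573. -116.  167.] [ 15 101 159]
rim 247 [ 465.16959082 -169.87087378   70.09626922] [654.80898873 -83.62281098  91.94560033]
strap? 243 [ 632.16807897 -114.68825205  108.62770139] [ 481.30262123 -165.09587563   95.24859683] [675.42927386 -85.15508577 149.94712228]
plate [ 314  221   93   42 2538] ((587.2896728515625, 216.18997192382812), (292.43817138671875, 196.76930236816406), 83.28606414794922)
top [322 163 101  23 638] [570. 242. 249.] [538
[... 1158 characters left out ...]
37 -90.54712623 149.46585871]
plate [ 209  238  121  100 4897] ((583.6504516601562, 215.09347534179688), (295.2694091796875, 200.0148468017578), 83.618408203125)
top [266 129  11  18 122] [673.   6. 269.] [667. -11. 246.] [688.  15. 290.] ((672.5520629882812, 4.687150955200195), (25.647750854492188, 18.3060245513916), 47.49290084838867)
top [306 135   8  16 107] [576.   8. 270.] [566.  -5. 247.] [585.  19. 290.] ((574.405517578125, 7.100808620452881), (20.733882904052734, 15.672962188720703), 43.180973052978516)
top [ 236  158   79   92 1160] [564. 258. 250.] [532.  87. 225.] [591. 388. 275.] ((564.5686645507812, 237.43936157226562), (302.83941650390625, 32.12373733520508), 82.9808578491211)
```

View pics/c1.png

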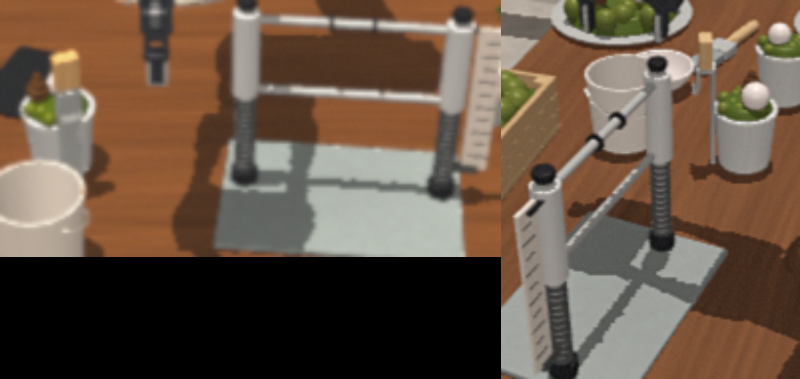

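```bash
python3 -m handwheel '[{"claw":1,"xyz":[0,0,-1],"turn":[0,0,0]},{"claw":1,"xyz":[0,0,-1],"turn":[0,0,0]},{"claw":1,"xyz":[-0.6,-0.4,-1],"turn":[0,0,0]},{"claw":1,"xyz":[-0.6,-0.4,-1],"turn":[0,0,0]},{"claw":1,"xyz":[-0.6,-0.4,0],"turn":[0,0,0]},{"claw":1,"xyz":[-0.6,-0.4,0],"turn":[0,0,0]},{"claw":1,"xyz":[-0.6,-0.4,0],"turn":[0,0,0]},{"claw":1,"xyz":[-0.6,-0.4,0],"turn":[0,0,0]},{"claw":1,"xyz":[0,0,0],"turn":[0,0,0]},{"claw":1,"xyz":[0,0,0],"turn":[0,0,0]},{"claw":1,"xyz":[0,0,0],"turn":[0,0,0]}]'
python3 - <<'E'
from h import *
s=robot.get_state();print(s['eef_pos'],s['tcp_rot'])
p,d,m=cam('wrist');P=pts(d,m);cv2.imwrite('pics/w1.png',p);np.savez('pics/w1.npz',p=p,P=P)
hsv=cv2.cvtColor(p,cv2.COLOR_BGR2HSV)
t=(P[...,2]>192)&(P[...,2]<208)&(abs(P[...,0]-556)<40)&(abs(P[...,1]+107)<40)
k,l,st,_=cv2.connectedComponentsWithStats(t.astype(np.uint8))
for i in range(1,k):
    if st[i,4]>50: R=P[l==i];print('griptop',st[i],R.mean(0).round(1),cv2.minAreaRect(R[:,:2].astype(np.float32)))
E
```

```text
time: 1.02
eef_pos: [553.1, -107.7, 321.3]
tcp_rot: [-3.141, -0.0, 1.571]
force: [0.3, 0.0, -0.1]
opening: 0.999
[ 553.14903963 -107.70979921  321.26226988] [-3.14147930e+00 -3.23675201e-04  1.57053761e+00]
griptop [302 168  25  32 503] [ 552.3 -108.6  199.6] ((552.4276733398438, -109.73995971679688), (18.040571212768555, 29.745981216430664), 20.254772186279297)
```

View pics/w1.png

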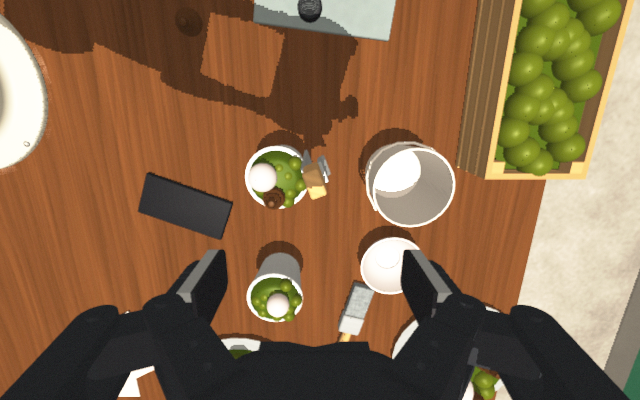

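Wrist view: the grip top is at (316,184), the pot at (277,177) to its left, and the bucket at (410,185). Next I check the pot axis and fit the bar.

```bash
python3 - <<'E'
from h import *
z=np.load('pics/w1.npz');P=z['P']
r=(P[...,2]>82)&(P[...,2]<92)&(np.hypot(P[...,0]-505,P[...,1]+125)<70);R=P[r]
print('rim',len(R),cv2.minEnclosingCircle(R[:,:2].astype(np.float32)))
for n in('scene','side'):
    P=np.load('pics/%s0.npz'%n)['P']
    b=(P[...,2]>240)&(P[...,2]<262)&(abs(P[...,1]-215)<90)&(abs(P[...,0]-585)<45)
    Q=P[b]; print(n,len(Q),Q[:,2].max(),np.percentile(Q[:,2],90)); f=np.polyfit(Q[:,1],Q[:,0],1); print('x at 215',np.polyval(f,215),'yaw',-np.degrees(np.arctan(f[0])))
    # posts
    for sy in(-1,1):
        c=np.array([585+sy*14,215+sy*119]); t=(P[...,2]>255)&(np.hypot(P[...,0]-c[0],P[...,1]-c[1])<30); Q=P[t]; print('post',len(Q),Q.mean(0).round(1),Q[:,2].max()); 
    # collars
    c=(np.abs(P[...,2]-250)<14)&(abs(P[...,1]-215)<45)&(abs(P[...,0]-585)<40)
    im=np.load('pics/%s0.npz'%n)['p']; dk=c&(im.max(2)<90); 
    k,l,st,_=cv2.connectedComponentsWithStats(dk.astype(np.uint8))
    for i in range(1,k):
        if st[i,4]>3: print('collar',st[i],P[l==i].mean(0).round(1))
E
```

```text
rim 598 ((501.4273681640625, -127.55179595947266), 46.783782958984375)
scene 206 257.84999178721563 252.70804206524298
x at 215 564.6220657123929 yaw -6.877917059802161
post 86 [556.3  95.9 338.3] 601.2716987385571
post 67 [582.1 337.1 265.9] 276.9943661573657
collar [357 174   2   3   5] [568.5 195.3 246.3]
side 329 257.4142739616208 252.64552399833983
x at 215 560.2660292494802 yaw -7.104998521056577
post 554 [573.   80.5 534.9] 604.5049784918517
post 123 [578.3 342.2 266.5] 275.28150477746306
collar [284 186   9   9  33] [556.6 195.7 248.8]
collar [272 197  10   9  37] [562.7 243.3 249. ]
```

```bash
python3 -m handwheel '[{"claw":1,"xyz":[0,0,1],"turn":[0,0,-1]},{"claw":1,"xyz":[0,0,1],"turn":[0,0,-1]},{"claw":1,"xyz":[0,0,1],"turn":[0,0,-1]},{"claw":1,"xyz":[0,0,0.5],"turn":[0,0,-0.38]},{"claw":1,"xyz":[0,0,0],"turn":[0,0,0]},{"claw":1,"xyz":[0,0,0],"turn":[0,0,0]}]' 90
```

```text
time: 1.57
eef_pos: [553.2, -107.3, 216.2]
tcp_rot: [-3.141, -0.001, 1.924]
force: [0.2, -1.2, 0.0]
opening: 1.003
```

```bash
python3 -m handwheel '[{"claw":1,"xyz":[-0.06,-0.05,0.5],"turn":[0,0,0]},{"claw":1,"xyz":[0,0,0.5],"turn":[0,0,0]},{"claw":1,"xyz":[0,0,0.4],"turn":[0,0,0]},{"claw":1,"xyz":[0,0,0.36],"turn":[0,0,0]},{"claw":0.2,"xyz":[0,0,0],"turn":[0,0,0]},{"claw":0,"xyz":[0,0,0],"turn":[0,0,0]},{"claw":-0.2,"xyz":[0,0,0],"turn":[0,0,0]},{"claw":-0.4,"xyz":[0,0,0],"turn":[0,0,0]},{"claw":-0.6,"xyz":[0,0,0],"turn":[0,0,0]},{"claw":-0.8,"xyz":[0,0,0],"turn":[0,0,0]},{"claw":-1,"xyz":[0,0,0],"turn":[0,0,0]},{"claw":-1,"xyz":[0,0,0],"turn":[0,0,0]},{"claw":-1,"xyz":[0,0,0],"turn":[0,0,0]},{"claw":-1,"xyz":[0,0,0],"turn":[0,0,0]},{"claw":-1,"xyz":[0,0,0],"turn":[0,0,0]},{"claw":-1,"xyz":[0,0,0],"turn":[0,0,0]}]' 90
```

```text
time: 2.9
eef_pos: [553.2, -110.3, 164.5]
tcp_rot: [3.14, 0.001, 1.925]
force: [2.3, 1.5, 6.4]
opening: 0.167
```

```bash
python3 -m handwheel '[{"claw":-1,"xyz":[0,0,-0.1],"turn":[0,0,0]},{"claw":-1,"xyz":[0,0,-0.2],"turn":[0,0,0]},{"claw":-1,"xyz":[0,0,-0.3],"turn":[0,0,0]},{"claw":-1,"xyz":[0,0,-0.3],"turn":[0,0,0]},{"claw":-1,"xyz":[0,0,-0.3],"turn":[0,0,0]},{"claw":-1,"xyz":[0,0,-0.4],"turn":[0,0,0]},{"claw":-1,"xyz":[0,0,-0.4],"turn":[0,0,0]},{"claw":-1,"xyz":[0,0,-0.5],"turn":[0,0,0]},{"claw":-1,"xyz":[0,0,-0.5],"turn":[0,0,0]},{"claw":-1,"xyz":[0,0,-0.5],"turn":[0,0,0]},{"claw":-1,"xyz":[0,0,-0.5],"turn":[0,0,0]},{"claw":-1,"xyz":[0,0,-0.5],"turn":[0,0,0]},{"claw":-1,"xyz":[0,0,-0.5],"turn":[0,0,0]},{"claw":-1,"xyz":[0,0,-0.4],"turn":[0,0,0]},{"claw":-1,"xyz":[0,0,-0.3],"turn":[0,0,0]},{"claw":-1,"xyz":[0,0,-0.2],"turn":[0,0,0]},{"claw":-1,"xyz":[0,0,0],"turn":[0,0,0]},{"claw":-1,"xyz":[0,0,0],"turn":[0,0,0]},{"claw":-1,"xyz":[0,0,0],"turn":[0,0,0]},{"claw":-1,"xyz":[0,0,0],"turn":[0,0,0]}]'
python3 - <<'E'
from h import *
s=robot.get_state();print(s['eef_pos'],s['tcp_rot'],s['force'],s['torque'])
p,d,m=cam('side');np.savez('pics/side1.npz',p=p,P=pts(d,m))
q,d,m=cam('wrist');np.savez('pics/w2.npz',p=q,P=pts(d,m))
cv2.imwrite('pics/l1.png',np.vstack([cv2.resize(p[20:260,230:450],(550,600))[:, :]]))
cv2.imwrite('pics/w2.png',q)
E
```

```text
time: 4.57
eef_pos: [551.9, -110.1, 339.8]
tcp_rot: [-3.141, -0.001, 1.925]
force: [-0.2, 0.3, -3.4]
opening: 0.171
[ 551.90499008 -110.11404701  339.80375852] [-3.14051965e+00 -8.17097495e-04  1.92475590e+00] [-0.17876132  0.27331006 -3.35529129] [ 0.01672339 -0.13646345 -0.00439787]
```

View pics/l1.png

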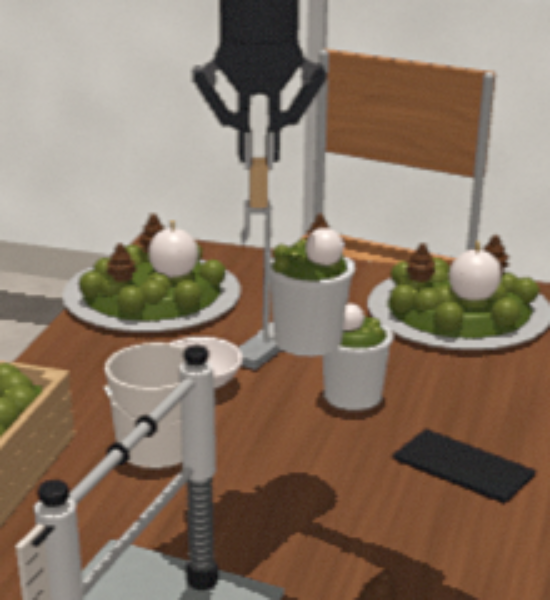

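View pics/w2.png

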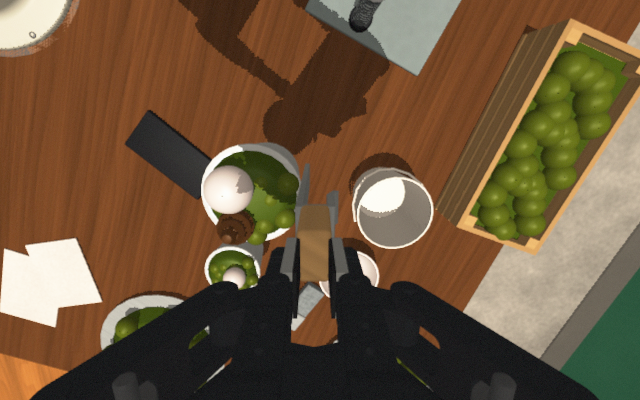

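```bash
python3 - <<'E'
from h import *
for n in('side1','w2'):
    z=np.load('pics/%s.npz'%n);P=z['P'];h=cv2.cvtColor(z['p'],cv2.COLOR_BGR2HSV)
    near=(np.hypot(P[...,0]-552,P[...,1]+110)<35)&(P[...,2]>300)&(P[...,2]<400)
    w=near&(h[...,1]>80)&(h[...,0]>8)&(h[...,0]<25); Q=P[w]
    print(n,len(Q),np.percentile(Q,[2,50,98],axis=0).round(1))
    g=near&(h[...,1]<60);Q=P[g]
    for lo in range(300,400,10):
        q=Q[(Q[:,2]>=lo)&(Q[:,2]<lo+10)]
        if len(q): d=(q-[552,-110,0])@np.array([[.938,-.346],[.346,.938],[0,0]]); print(lo,len(q),'along x',d[:,0].min().round(),d[:,0].max().round(),'perp',d[:,1].min().round(),d[:,1].max().round())
    pot=(np.hypot(P[...,0]-501,P[...,1]+128)<60)&(P[...,2]>150)&(P[...,2]<300)&(h[...,1]<60)
    Q=P[pot];print('pot z',np.percentile(Q[:,2],[1,99]))
E
```

```text
side1 136 [[ 541.2 -114.9  336.8]
 [ 549.1  -96.1  360.3]
 [ 557.2  -89.2  378.6]]
300 24 along x -9.0 19.0 perp -14.0 19.0
310 18 along x -9.0 16.0 perp -9.0 15.0
320 21 along x -8.0 16.0 perp -17.0 15.0
330 27 along x -10.0 14.0 perp -8.0 18.0
340 4 along x 11.0 11.0 perp 1.0 5.0
350 4 along x 11.0 11.0 perp -1.0 5.0
360 3 along x 11.0 11.0 perp -5.0 3.0
370 19 along x -15.0 16.0 perp -7.0 12.0
380 42 along x -18.0 21.0 perp 0.0 14.0
390 45 along x -18.0 21.0 perp 2.0 15.0
pot z [179.71287718 298.91600892]
w2 2348 [[ 538.7 -122.5  335. ]
 [ 549.2 -101.6  375.1]
 [ 559.7  -93.7  378.9]]
300 69 along x -13.0 14.0 perp 5.0 14.0
310 66 along x -13.0 13.0 perp 11.0 14.0
320 73 along x -13.0 13.0 perp 6.0 14.0
330 231 along x -13.0 12.0 perp -9.0 14.0
370 199 along x -20.0 19.0 perp -14.0 12.0
380 556 along x -21.0 20.0 perp -10.0 12.0
390 735 along x -21.0 20.0 perp -11.0 12.0
pot z [186.28120968 299.70418718]
```

The pot is lifted and upright, and the block is held firmly (about 3.4 N). Next I square it to the stand and go to a standoff on the robot's side of the bar.

```bash
python3 -m handwheel '[{"claw":-1,"xyz":[0,0,0],"turn":[0,0,0.3]},{"claw":-1,"xyz":[0,0,0],"turn":[0,0,0.5]},{"claw":-1,"xyz":[0,0,0],"turn":[0,0,0.6]},{"claw":-1,"xyz":[0,0,0],"turn":[0,0,0.6]},{"claw":-1,"xyz":[0,0,0],"turn":[0,0,0.6]},{"claw":-1,"xyz":[0,0,0],"turn":[0,0,0.6]},{"claw":-1,"xyz":[0,0,0],"turn":[0,0,0.6]},{"claw":-1,"xyz":[0,0,0],"turn":[0,0,0.5]},{"claw":-1,"xyz":[0,0,0],"turn":[0,0,0.23]},{"claw":-1,"xyz":[0,-0.2,0],"turn":[0,0,0]},{"claw":-1,"xyz":[0,-0.4,0],"turn":[0,0,0]},{"claw":-1,"xyz":[0,-0.5,0],"turn":[0,0,0]},{"claw":-1,"xyz":[0,-0.5,0],"turn":[0,0,0]},{"claw":-1,"xyz":[0,-0.5,0],"turn":[0,0,0]},{"claw":-1,"xyz":[0.2,-0.4,0],"turn":[0,0,0]},{"claw":-1,"xyz":[0.4,-0.3,0],"turn":[0,0,0]},{"claw":-1,"xyz":[0.6,-0.17,0],"turn":[0,0,0]}]'
python3 -m handwheel '[{"claw":-1,"xyz":[0.6,0,0],"turn":[0,0,0]},{"claw":-1,"xyz":[0.7,0,0],"turn":[0,0,0]},{"claw":-1,"xyz":[0.7,0,0],"turn":[0,0,0]},{"claw":-1,"xyz":[0.8,0,0],"turn":[0,0,0]},{"claw":-1,"xyz":[0.8,0,0],"turn":[0,0,0]},{"claw":-1,"xyz":[0.8,0,0],"turn":[0,0,0]},{"claw":-1,"xyz":[0.8,0,0],"turn":[0,0,0]},{"claw":-1,"xyz":[0.8,0,0],"turn":[0,0,0]},{"claw":-1,"xyz":[0.7,0,0],"turn":[0,0,0]},{"claw":-1,"xyz":[0.7,0,0],"turn":[0,0,0]},{"claw":-1,"xyz":[0.7,0,0],"turn":[0,0,0]},{"claw":-1,"xyz":[0.6,0,0],"turn":[0,0,0]},{"claw":-1,"xyz":[0.5,0,0],"turn":[0,0,0]},{"claw":-1,"xyz":[0.3,0,0],"turn":[0,0,0]},{"claw":-1,"xyz":[0.25,0,0],"turn":[0,0,0]},{"claw":-1,"xyz":[0,0,0],"turn":[0,0,0]},{"claw":-1,"xyz":[0,0,0],"turn":[0,0,0]},{"claw":-1,"xyz":[0,0,0],"turn":[0,0,0]}]'
python3 - <<'E'
from h import *
S=[]
for n in('side','scene'):
    p,d,m=cam(n);np.savez('pics/%s2.npz'%n,p=p,P=pts(d,m));S.append(p)
    P=pts(d,m);h=cv2.cvtColor(p,cv2.COLOR_BGR2HSV)
    w=(P[...,2]>300)&(P[...,2]<400)&(h[...,1]>80)&(h[...,0]>8)&(h[...,0]<25)&(np.hypot(P[...,0]-503,P[...,1]-226)<40);Q=P[w]
    print(n,'block',len(Q),np.percentile(Q,[2,50,98],axis=0).round(1) if len(Q) else '')
    yw=np.radians(-7);e=np.array([[np.cos(yw),np.sin(yw),0],[-np.sin(yw),np.cos(yw),0]])
    r=(P-np.array([562.9,219.4,0]))@e.T
    b=(abs(r[...,0])<15)&(abs(r[...,1])<105)&(P[...,2]>235)&(P[...,2]<262)
    for lo in range(-100,100,20):
        c=b&(r[...,1]>=lo)&(r[...,1]<lo+20)
        if c.sum()>5:print(lo,c.sum(),np.median(r[c],0).round(1),P[c][:,2].max().round(1))
a=cv2.resize(S[0][60:330,200:420],(489,600)); b=cv2.resize(S[1][130:270,280:440],(311,272));c=np.zeros((600,800,3),np.uint8);c[:,:489]=a;c[:272,489:]=b
cv2.imwrite('pics/a2.png',c)
E
```

```text
time: 6.08
eef_pos: [466.8, -63.5, 340.7]
tcp_rot: [-3.142, 0.0, 1.45]
force: [0.7, 0.0, -3.4]
opening: 0.168
time: 7.58
eef_pos: [503.1, 226.0, 340.6]
tcp_rot: [-3.142, 0.0, 1.45]
force: [-0.2, 0.1, -3.9]
opening: 0.168
side block 277 [[494.9 217.9 336. ]
 [501.2 239.7 358.1]
 [512.7 244.2 379.4]]
-60 25 [ -1.9 -48.9] 252.5
-40 57 [ -3.3 -24. ] 257.2
-20 28 [-2.6 -9.7] 252.4
0 19 [-2.6  7.8] 252.2
20 69 [-2.8 24.7] 257.6
40 39 [-2.5 50.4] 252.8
60 40 [-3.  69.8] 252.0
80 38 [-2.8 88.9] 252.7
scene block 105 [[503.2 213.5 336.6]
 [512.6 227.2 355.1]
 [518.6 241.  375.9]]
-100 18 [  1.2 -90.4] 252.7
-80 26 [  1.7 -70.3] 254.6
-60 20 [  1.5 -49.2] 251.9
-40 25 [  4.1 -27.7] 256.5
-20 25 [  2. -10.] 256.2
0 18 [ 1.8 10.1] 254.0
20 30 [ 1.7 29.5] 258.0
40 19 [ 1.3 50.6] 253.3
60 20 [ 2.  70.5] 252.7
80 26 [ 1.8 89.5] 255.3
```

View pics/a2.png

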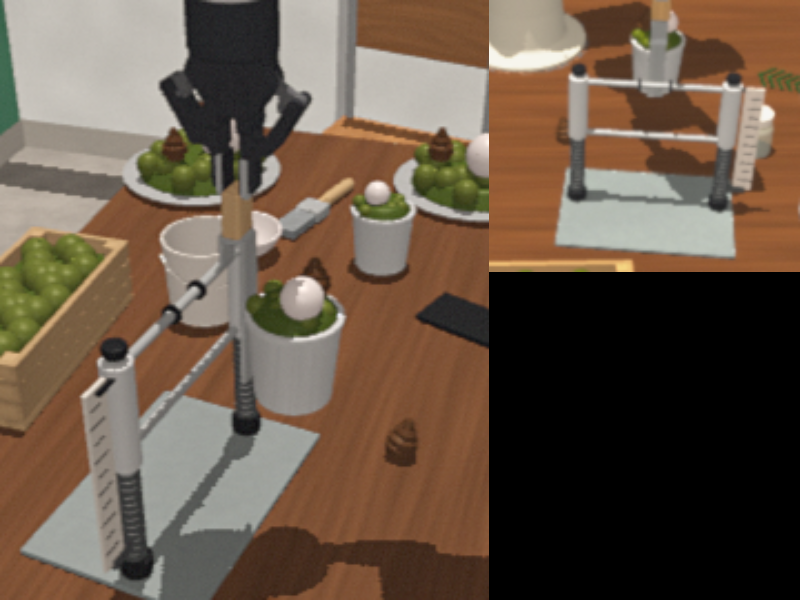

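```bash
python3 -m handwheel '[{"claw":-1,"xyz":[0,0.1,0],"turn":[0,0,0]},{"claw":-1,"xyz":[0,0.2,0],"turn":[0,0,0]},{"claw":-1,"xyz":[0,0.3,0],"turn":[0,0,0]},{"claw":-1,"xyz":[0,0.3,0],"turn":[0,0,0]},{"claw":-1,"xyz":[0,0.3,0],"turn":[0,0,0]},{"claw":-1,"xyz":[0,0.3,0],"turn":[0,0,0]},{"claw":-1,"xyz":[0,0.2,0],"turn":[0,0,0]},{"claw":-1,"xyz":[0,0.2,0],"turn":[0,0,0]},{"claw":-1,"xyz":[0,0.1,0],"turn":[0,0,0]},{"claw":-1,"xyz":[0,0,0],"turn":[0,0,0]},{"claw":-1,"xyz":[0,0,0],"turn":[0,0,0]},{"claw":-1,"xyz":[0,0,0],"turn":[0,0,0]}]'
cat > m.py <<'E'
from h import *
import sys
tag=sys.argv[1]; yw=np.radians(-7);E=np.array([[np.cos(yw),np.sin(yw),0],[-np.sin(yw),np.cos(yw),0],[0,0,1]])
s=robot.get_state(); print('tcp stand',(E@(s['eef_pos']-[562.9,219.4,0])).round(1),'F',s['force'].round(2),'T',s['torque'].round(3),'rot',s['tcp_rot'].round(3))
S=[]
for n in('side','scene'):
    p,d,m=cam(n);P=pts(d,m);S.append(p);r=(P-[562.9,219.4,0])@E.T;h=cv2.cvtColor(p,cv2.COLOR_BGR2HSV)
    def show(t,k,ax=slice(None)):
        if k.sum()>4:print(n,t,k.sum(),np.percentile(r[k],[3,50,97],axis=0).round(1).tolist())
    w=(h[...,1]>80)&(h[...,0]>8)&(h[...,0]<25)&(abs(r[...,0])<22)&(abs(r[...,1])<25)&(P[...,2]>190)&(P[...,2]<400); show('block',w)
    g=(h[...,1]<70)
    zt=s['eef_pos'][2]-14
    for lo in range(-120,10,20):
        show('steel dz %d'%lo,g&(abs(r[...,0])<30)&(abs(r[...,1])<19)&(P[...,2]>=zt+lo)&(P[...,2]<zt+lo+20))
    for lo in(-90,45): show('bar',(abs(r[...,0])<15)&(r[...,1]>lo)&(r[...,1]<lo+45)&(P[...,2]>165)&(P[...,2]<262)&g)
a=cv2.resize(S[0][60:330,200:420],(489,600)); b=cv2.resize(S[1][130:270,280:440],(311,272));c=np.zeros((600,800,3),np.uint8);c[:,:489]=a;c[:272,489:]=b
cv2.imwrite('pics/%s.png'%tag,c)
E
python3 m.py a3
```

```text
time: 8.68
eef_pos: [562.5, 219.5, 340.6]
tcp_rot: [-3.142, -0.0, 1.451]
force: [-0.2, -0.4, -2.9]
opening: 0.166
tcp stand [-4.000e-01  1.000e-01  3.406e+02] F [-0.19 -0.38 -2.85] T [-0.06  -0.169 -0.004] rot [-3.142 -0.     1.451]
side block 285 [[-8.9, -9.1, 335.4], [-4.9, 13.6, 356.5], [8.3, 18.0, 377.8]]
side steel dz -120 25 [[-11.3, 6.8, 207.8], [-9.3, 12.3, 217.1], [-6.5, 15.1, 224.9]]
side steel dz -100 25 [[-10.8, 9.8, 226.7], [-9.2, 13.1, 235.3], [-5.8, 15.0, 245.4]]
side steel dz -80 30 [[-13.4, 2.8, 248.1], [-6.3, 13.0, 253.5], [0.9, 17.7, 266.3]]
side steel dz -60 71 [[-26.2, -10.9, 269.7], [-10.8, 7.5, 279.4], [-6.6, 15.8, 286.3]]
side steel dz -40 94 [[-12.0, -12.2, 287.7], [-10.5, 4.2, 299.0], [15.3, 15.4, 306.3]]
side steel dz -20 119 [[-12.4, -7.8, 307.9], [-8.9, 7.9, 315.6], [12.7, 15.3, 325.5]]
side steel dz 0 68 [[-12.7, -10.2, 327.1], [-8.8, 12.0, 331.3], [12.0, 15.2, 334.5]]
side bar 29 [[-4.2, -89.1, 246.0], [-1.5, -78.6, 249.8], [3.2, -63.8, 252.3]]
side bar 79 [[-5.3, 47.1, 243.5], [-3.2, 68.3, 249.4], [1.0, 88.4, 252.1]]
scene block 117 [[-2.0, -11.3, 336.6], [8.5, 2.7, 355.9], [12.9, 16.9, 377.4]]
scene steel dz -120 57 [[-23.2, -17.8, 208.3], [-8.1, 1.0, 216.4], [-1.0, 16.7, 224.8]]
scene steel dz -100 50 [[-19.3, -15.9, 227.2], [-5.1, 2.6, 235.1], [2.9, 17.8, 246.4]]
scene steel dz -80 92 [[-18.9, -17.2, 247.0], [-7.1, -0.9, 254.4], [5.7, 17.0, 265.8]]
scene steel dz -60 40 [[-22.6, -12.2, 268.0], [-8.4, 0.8, 274.1], [-2.4, 15.8, 279.4]]
scene steel dz -40 40 [[-5.8, -9.7, 295.6], [14.9, 2.2, 301.5], [19.8, 14.2, 306.3]]
scene steel dz -20 48 [[7.0, -7.8, 308.7], [13.3, 1.8, 317.9], [18.7, 13.2, 326.0]]
scene steel dz 0 30 [[5.9, -8.4, 326.9], [13.4, 6.3, 333.3], [19.1, 17.1, 339.0]]
scene bar 50 [[-2.3, -88.8, 241.4], [2.1, -67.4, 249.6], [7.5, -46.2, 253.3]]
scene bar 46 [[-5.0, 47.6, 244.5], [1.7, 68.4, 249.0], [8.3, 89.9, 253.7]]
```

View pics/a3.png

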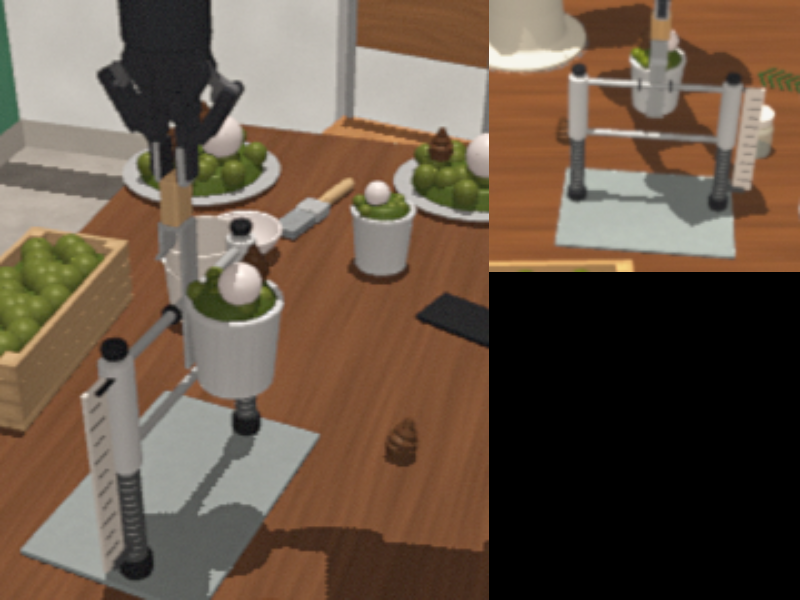

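The slot is centred on the bar (strap at −9, lip at +13) and the pot is upright. Now I lower it.

```bash
python3 -m handwheel '[{"claw":-1,"xyz":[-0.05,0,0.1],"turn":[0,0,0]},{"claw":-1,"xyz":[0,0,0.2],"turn":[0,0,0]},{"claw":-1,"xyz":[0,0,0.25],"turn":[0,0,0]},{"claw":-1,"xyz":[0,0,0.25],"turn":[0,0,0]},{"claw":-1,"xyz":[0,0,0.25],"turn":[0,0,0]},{"claw":-1,"xyz":[0,0,0.25],"turn":[0,0,0]},{"claw":-1,"xyz":[0,0,0.25],"turn":[0,0,0]},{"claw":-1,"xyz":[0,0,0.25],"turn":[0,0,0]},{"claw":-1,"xyz":[0,0,0.2],"turn":[0,0,0]},{"claw":-1,"xyz":[0,0,0.1],"turn":[0,0,0]},{"claw":-1,"xyz":[0,0,0.1],"turn":[0,0,0]},{"claw":-1,"xyz":[0,0,0],"turn":[0,0,0]},{"claw":-1,"xyz":[0,0,0],"turn":[0,0,0]},{"claw":-1,"xyz":[0,0,0],"turn":[0,0,0]}]'
python3 m.py a4
```

```text
time: 9.95
eef_pos: [562.8, 218.0, 275.0]
tcp_rot: [3.141, -0.0, 1.45]
force: [1.2, 0.4, -3.2]
opening: 0.173
tcp stand [ 1.00e-01 -1.40e+00  2.75e+02] F [ 1.25  0.39 -3.2 ] T [-0.033 -0.146  0.003] rot [ 3.141 -0.     1.45 ]
side block 274 [[-8.5, -11.5, 249.6], [-3.5, 11.8, 291.3], [16.7, 16.8, 334.1]]
side steel dz -120 48 [[-10.1, 0.9, 142.9], [-3.5, 10.4, 153.9], [4.5, 17.3, 159.6]]
side steel dz -100 18 [[-10.4, 6.5, 161.0], [-9.0, 11.2, 168.7], [-5.9, 14.7, 179.4]]
side steel dz -80 15 [[-16.5, -6.5, 181.6], [-8.5, 12.1, 197.3], [-6.0, 16.7, 199.3]]
side steel dz -60 60 [[-23.5, -12.4, 201.4], [-10.2, 4.0, 211.5], [-6.6, 15.0, 220.5]]
side steel dz -40 65 [[-11.3, -11.0, 221.4], [-10.0, 2.7, 231.5], [-4.5, 13.7, 240.1]]
side steel dz -20 111 [[-11.7, -11.5, 241.6], [-8.9, 6.0, 251.1], [12.1, 14.3, 260.3]]
side steel dz 0 64 [[-11.5, -11.0, 261.4], [-7.5, 9.3, 265.8], [13.3, 14.2, 269.0]]
side bar 56 [[-5.0, -88.9, 245.7], [-2.3, -67.0, 250.0], [2.2, -46.2, 253.0]]
side bar 81 [[-5.2, 46.0, 242.9], [-2.8, 66.6, 249.1], [0.8, 86.9, 252.0]]
scene block 111 [[-0.0, -12.6, 271.2], [8.9, 2.7, 292.2], [18.0, 17.2, 384.6]]
scene steel dz -120 76 [[-23.1, -17.2, 145.8], [-2.9, 0.4, 154.3], [11.2, 17.8, 160.3]]
scene steel dz -100 63 [[-21.4, -18.3, 163.1], [-9.6, 0.2, 171.1], [-2.6, 17.0, 180.6]]
scene steel dz -80 57 [[-17.9, -16.5, 182.0], [-8.3, -0.1, 190.6], [-1.9, 18.1, 200.8]]
scene steel dz -60 42 [[-17.7, -13.8, 201.3], [-7.3, 0.1, 207.6], [-2.6, 14.4, 216.5]]
scene steel dz -40 30 [[7.3, -9.2, 230.6], [14.1, 0.7, 234.7], [20.3, 12.6, 240.7]]
scene steel dz -20 60 [[-0.0, -18.5, 242.7], [12.0, -0.2, 251.5], [17.7, 17.4, 260.3]]
scene steel dz 0 30 [[5.3, -10.3, 261.5], [12.5, 3.1, 266.4], [18.1, 15.8, 277.7]]
scene bar 50 [[-5.0, -88.7, 241.3], [2.0, -67.4, 249.1], [7.1, -46.2, 253.3]]
scene bar 50 [[-2.9, 47.8, 243.6], [2.2, 70.3, 249.4], [8.4, 89.7, 253.7]]
```

View pics/a4.png

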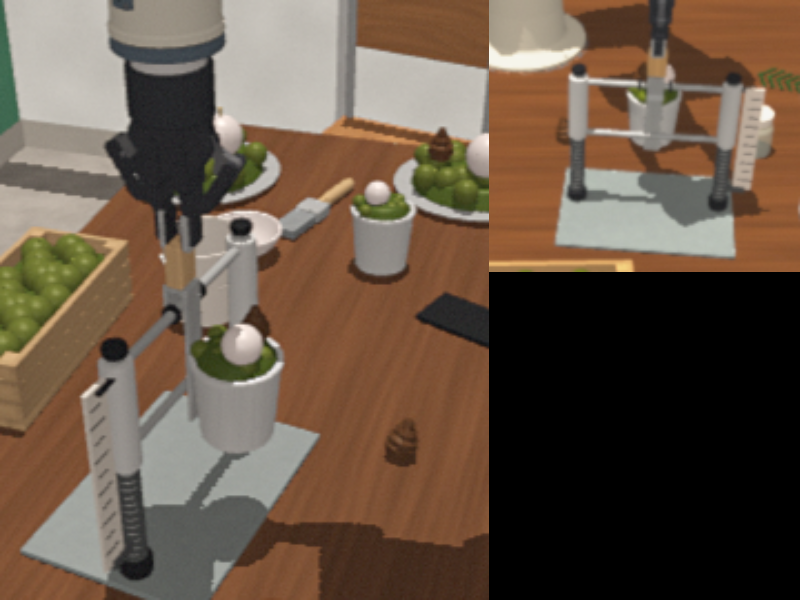

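```bash
python3 -m handwheel '[{"claw":-1,"xyz":[0,0,0.1],"turn":[0,0,0]},{"claw":-1,"xyz":[0,0,0.1],"turn":[0,0,0]},{"claw":-1,"xyz":[0,0,0.05],"turn":[0,0,0]},{"claw":-1,"xyz":[0,0,0.05],"turn":[0,0,0]},{"claw":-1,"xyz":[0,0,0.05],"turn":[0,0,0]},{"claw":-1,"xyz":[0,0,0.05],"turn":[0,0,0]},{"claw":-1,"xyz":[0,0,0.05],"turn":[0,0,0]},{"claw":-1,"xyz":[0,0,0.05],"turn":[0,0,0]},{"claw":-1,"xyz":[0,0,0.05],"turn":[0,0,0]},{"claw":-1,"xyz":[0,0,0.05],"turn":[0,0,0]},{"claw":-1,"xyz":[0,0,0.05],"turn":[0,0,0]},{"claw":-1,"xyz":[0,0,0.05],"turn":[0,0,0]},{"claw":-1,"xyz":[0,0,0.05],"turn":[0,0,0]},{"claw":-1,"xyz":[0,0,0.05],"turn":[0,0,0]},{"claw":-1,"xyz":[0,0,0.05],"turn":[0,0,0]},{"claw":-1,"xyz":[0,0,0.05],"turn":[0,0,0]},{"claw":-1,"xyz":[0,0,0.05],"turn":[0,0,0]},{"claw":-1,"xyz":[0,0,0.05],"turn":[0,0,0]},{"claw":-1,"xyz":[0,0,0],"turn":[0,0,0]},{"claw":-1,"xyz":[0,0,0],"turn":[0,0,0]}]'
python3 m.py a5 | grep -v steel
python3 - <<'E'
from h import *
F=[]
for i in range(8): robot.read_camera('scene'); s=robot.get_state();F.append(np.r_[s['force'],s['torque']])
print(np.mean(F,0).round(3),np.std(F,0).round(2),s['time'])
E
```

```text
time: 11.72
eef_pos: [562.6, 217.9, 244.5]
tcp_rot: [-3.142, 0.0, 1.45]
force: [-0.5, 0.2, -1.2]
opening: 0.171
tcp stand [-1.000e-01 -1.500e+00  2.445e+02] F [-0.5   0.19 -1.16] T [-0.012 -0.024  0.029] rot [-3.142  0.     1.45 ]
side block 258 [[-8.5, -9.5, 239.6], [-3.1, 11.7, 262.1], [20.8, 16.0, 297.2]]
side bar 58 [[-5.4, -87.3, 226.7], [-2.4, -67.5, 230.5], [2.6, -46.6, 233.2]]
side bar 72 [[-5.4, 47.7, 225.4], [-2.7, 69.5, 229.9], [1.0, 88.3, 232.1]]
scene block 122 [[-5.3, -12.9, 242.1], [8.5, 4.3, 262.4], [20.6, 20.2, 379.0]]
scene bar 46 [[-4.2, -88.4, 224.7], [2.3, -66.8, 229.4], [8.0, -45.4, 234.2]]
scene bar 45 [[-5.0, 46.5, 224.4], [2.4, 67.5, 229.8], [5.5, 88.6, 233.4]]
[-0.702 -0.632 -1.225 -0.014 -0.038 -0.009] [0.23 0.37 0.33 0.02 0.03 0.03] 12.2167
```

```bash
python3 m.py a6 | grep -E 'side|tcp'
```

```text
tcp stand [-1.000e-01 -1.500e+00  2.446e+02] F [-0.5  -0.13 -1.27] T [-0.032 -0.096 -0.046] rot [ 3.141 -0.     1.45 ]
side block 256 [[-8.8, -11.0, 237.6], [-3.4, 11.8, 261.2], [18.7, 16.7, 288.0]]
side steel dz -120 22 [[-13.5, 3.9, 114.4], [-9.2, 10.6, 122.4], [-0.4, 15.5, 128.5]]
side steel dz -100 46 [[-11.1, 1.1, 131.2], [-1.3, 11.8, 136.2], [5.6, 17.5, 148.6]]
side steel dz -80 18 [[-14.7, -17.1, 151.7], [-9.5, 11.8, 166.9], [-6.1, 17.0, 170.5]]
side steel dz -60 58 [[-24.5, -10.3, 171.3], [-10.3, 6.7, 181.0], [-7.3, 17.9, 190.4]]
side steel dz -40 56 [[-12.2, -11.6, 191.2], [-10.8, 2.3, 201.9], [-8.9, 14.0, 209.9]]
side steel dz -20 72 [[-12.2, -12.1, 213.1], [-10.7, 6.0, 222.6], [13.0, 14.6, 230.4]]
side steel dz 0 59 [[-12.8, -9.4, 231.1], [-7.8, 9.8, 235.4], [11.2, 13.7, 239.2]]
side bar 59 [[-5.5, -88.6, 226.3], [-2.6, -66.0, 230.1], [2.6, -46.6, 232.5]]
side bar 71 [[-5.7, 47.1, 225.4], [-2.6, 68.6, 229.8], [2.1, 89.1, 232.7]]
```

View pics/a6.png

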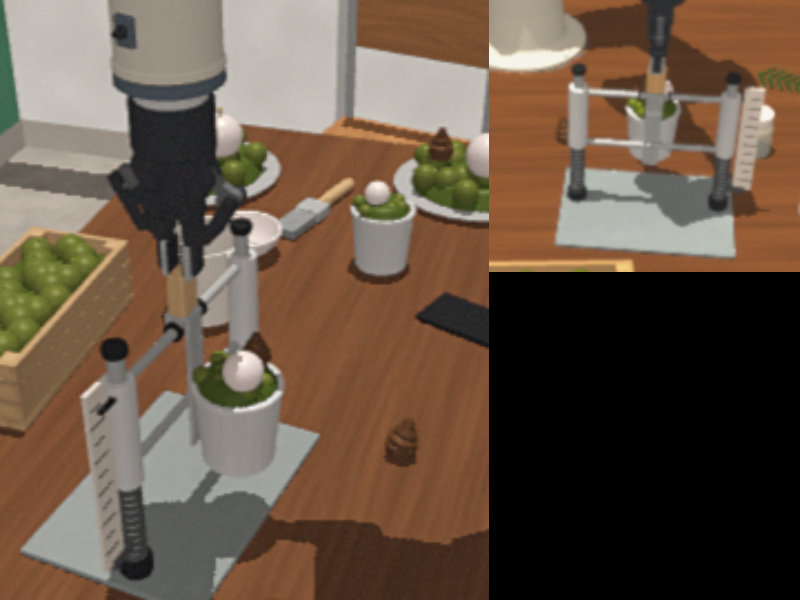

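The pot hangs upright over the bar between the collars, with the bar sunk about 20 mm. I keep lowering slowly.

```bash
python3 -m handwheel '[{"claw":-1,"xyz":[0,0,0.02],"turn":[0,0,0]},{"claw":-1,"xyz":[0,0,0.04],"turn":[0,0,0]},{"claw":-1,"xyz":[0,0,0.04],"turn":[0,0,0]},{"claw":-1,"xyz":[0,0,0.04],"turn":[0,0,0]},{"claw":-1,"xyz":[0,0,0.04],"turn":[0,0,0]},{"claw":-1,"xyz":[0,0,0.04],"turn":[0,0,0]},{"claw":-1,"xyz":[0,0,0.04],"turn":[0,0,0]},{"claw":-1,"xyz":[0,0,0.04],"turn":[0,0,0]},{"claw":-1,"xyz":[0,0,0.04],"turn":[0,0,0]},{"claw":-1,"xyz":[0,0,0.04],"turn":[0,0,0]},{"claw":-1,"xyz":[0,0,0.02],"turn":[0,0,0]},{"claw":-1,"xyz":[0,0,0],"turn":[0,0,0]},{"claw":-1,"xyz":[0,0,0],"turn":[0,0,0]}]'
cat > f.py <<'E'
from h import *
F=[]
for i in range(20): robot.read_camera('scene'); s=robot.get_state();F.append(np.r_[s['force'],s['torque']])
print('tcp',s['eef_pos'].round(1),s['tcp_rot'].round(4)); print('F,T mean',np.mean(F,0).round(3),'sem',(np.std(F,0)/20**.5).round(3),'t',s['time'],s['opening'])
E
python3 f.py; python3 m.py a7 | grep bar
```

```text
time: 13.4
eef_pos: [562.6, 217.9, 232.6]
tcp_rot: [-3.142, -0.0, 1.45]
force: [0.1, -0.4, -0.6]
opening: 0.171
tcp [562.6 217.9 232.6] [-3.1416  0.      1.4504]
F,T mean [-0.22  -0.08  -0.014 -0.038 -0.091 -0.004] sem [0.132 0.094 0.118 0.007 0.008 0.008] t 14.4 0.16325533778269594
side bar 58 [[-5.4, -87.9, 213.0], [-2.6, -66.8, 218.0], [2.2, -46.8, 221.6]]
side bar 76 [[-5.4, 47.5, 212.5], [-3.0, 69.5, 217.9], [1.5, 88.9, 220.5]]
scene bar 44 [[-5.6, -86.9, 210.7], [1.5, -66.2, 217.6], [8.6, -47.7, 221.6]]
scene bar 44 [[-2.6, 47.2, 210.3], [3.1, 68.3, 218.6], [5.7, 89.0, 223.1]]
```

The vertical force is about 0, so the balance carries the weight. Now I tip the foot in about the hook.

```bash
python3 -m handwheel '[{"claw":-1,"xyz":[0,-0.003,0],"turn":[-0.05,0,0]},{"claw":-1,"xyz":[0,-0.003,0],"turn":[-0.05,0,0]},{"claw":-1,"xyz":[0,-0.003,0],"turn":[-0.05,0,0]},{"claw":-1,"xyz":[0,-0.003,0],"turn":[-0.05,0,0]},{"claw":-1,"xyz":[0,-0.003,0],"turn":[-0.05,0,0]},{"claw":-1,"xyz":[0,-0.003,0],"turn":[-0.05,0,0]},{"claw":-1,"xyz":[0,-0.003,0],"turn":[-0.05,0,0]},{"claw":-1,"xyz":[0,-0.003,0],"turn":[-0.05,0,0]},{"claw":-1,"xyz":[0,-0.002,0],"turn":[-0.05,0,0]},{"claw":-1,"xyz":[0,0,0],"turn":[0,0,0]},{"claw":-1,"xyz":[0,0,0],"turn":[0,0,0]}]'
python3 f.py; python3 m.py a8 | grep -E 'side (st|ba)'
```

```text
time: 15.42
eef_pos: [561.6, 218.0, 232.5]
tcp_rot: [3.095, 0.0, 1.45]
force: [-0.5, 0.2, 0.6]
opening: 0.172
tcp [561.8 218.  232.6] [3.0945 0.     1.4503]
F,T mean [-2.148  0.477 -0.402  0.058  0.389 -0.004] sem [0.183 0.151 0.08  0.005 0.02  0.006] t 16.4167 0.17099825403575866
side steel dz -120 24 [[-9.7, 5.3, 99.2], [-5.4, 10.2, 109.4], [-1.0, 17.9, 117.9]]
side steel dz -100 40 [[-7.2, 2.6, 119.6], [-1.9, 11.3, 123.8], [6.5, 16.4, 138.0]]
side steel dz -80 14 [[-12.6, -18.1, 142.6], [-6.7, 11.1, 155.0], [-5.3, 16.7, 156.6]]
side steel dz -60 55 [[-20.3, -12.5, 159.0], [-9.1, 4.4, 168.9], [-6.6, 14.4, 178.2]]
side steel dz -40 49 [[-11.3, -13.2, 179.2], [-10.1, 3.1, 188.9], [-6.9, 13.1, 196.6]]
side steel dz -20 66 [[-12.4, -12.3, 199.3], [-10.8, 3.8, 211.0], [9.2, 12.8, 217.9]]
side steel dz 0 58 [[-12.6, -11.8, 218.8], [-8.0, 9.8, 223.1], [11.9, 13.3, 226.3]]
side bar 57 [[-4.9, -88.1, 212.7], [-2.3, -67.0, 218.2], [2.3, -45.2, 220.3]]
side bar 79 [[-5.3, 46.8, 210.7], [-2.8, 67.7, 217.9], [1.6, 88.8, 220.4]]
```

```bash
python3 -m handwheel '[{"claw":-1,"xyz":[0,0,0],"turn":[0.02,0,0]},{"claw":-1,"xyz":[0,0,0],"turn":[0.02,0,0]},{"claw":-1,"xyz":[0,0,0],"turn":[0.02,0,0]},{"claw":-1,"xyz":[0,0,0],"turn":[0.02,0,0]},{"claw":-1,"xyz":[0,0,0],"turn":[0.02,0,0]},{"claw":-1,"xyz":[0,0,0],"turn":[0,0,0]}]'
python3 f.py
```

```text
time: 17.02
eef_pos: [561.9, 218.0, 232.5]
tcp_rot: [3.105, 0.0, 1.45]
force: [-3.2, 0.3, -0.3]
opening: 0.171
tcp [561.8 218.  232.6] [3.1049 0.     1.4504]
F,T mean [-1.684e+00  6.400e-02 -2.760e-01 -1.000e-03  2.510e-01 -7.000e-03] sem [0.101 0.104 0.12  0.007 0.009 0.005] t 18.0167 0.17033636017568785
```

```bash
python3 -m handwheel '[{"claw":-1,"xyz":[0,-0.003,0],"turn":[0.02,0,0]},{"claw":-1,"xyz":[0,-0.003,0],"turn":[0.02,0,0]},{"claw":-1,"xyz":[0,-0.003,0],"turn":[0.02,0,0]},{"claw":-1,"xyz":[0,-0.003,0],"turn":[0.02,0,0]},{"claw":-1,"xyz":[0,-0.003,0],"turn":[0.02,0,0]},{"claw":-1,"xyz":[0,0,0],"turn":[0,0,0]}]'
python3 f.py
```

```text
time: 18.52
eef_pos: [561.6, 218.1, 232.6]
tcp_rot: [3.115, -0.0, 1.45]
force: [0.5, 0.1, -0.4]
opening: 0.171
tcp [561.4 218.1 232.6] [ 3.1154 -0.      1.4503]
F,T mean [ 1.448 -0.409 -0.304 -0.077 -0.442 -0.003] sem [0.113 0.106 0.119 0.009 0.016 0.006] t 19.5167 0.171139751042686
```

```bash
python3 -m handwheel '[{"claw":-1,"xyz":[0,-0.002,0],"turn":[-0.04,0,0]},{"claw":-1,"xyz":[0,-0.002,0],"turn":[-0.04,0,0]},{"claw":-1,"xyz":[0,-0.002,0],"turn":[-0.04,0,0]},{"claw":-1,"xyz":[0,-0.002,0],"turn":[-0.04,0,0]},{"claw":-1,"xyz":[0,-0.002,0],"turn":[-0.04,0,0]},{"claw":-1,"xyz":[0,-0.002,0],"turn":[-0.04,0,0]},{"claw":-1,"xyz":[0,-0.002,0],"turn":[-0.04,0,0]},{"claw":-1,"xyz":[0,-0.002,0],"turn":[-0.04,0,0]},{"claw":-1,"xyz":[0,0,0],"turn":[0,0,0]}]'
python3 f.py; python3 m.py a9 | grep -E 'side (st|ba)'
```

```text
time: 20.27
eef_pos: [560.6, 218.1, 232.5]
tcp_rot: [3.082, 0.0, 1.451]
force: [0.1, -0.2, -0.4]
opening: 0.172
tcp [560.9 218.1 232.5] [3.082  0.     1.4504]
F,T mean [-2.362  0.294 -0.197  0.065  0.49  -0.009] sem [0.118 0.127 0.102 0.011 0.027 0.006] t 21.2667 0.16667243198098416
side steel dz -120 22 [[-10.4, 6.3, 99.4], [-5.3, 10.8, 109.9], [-1.2, 18.1, 118.3]]
side steel dz -100 41 [[-7.9, 3.5, 120.1], [-2.2, 10.9, 124.7], [5.9, 18.2, 136.5]]
side steel dz -80 16 [[-14.4, -17.0, 142.4], [-9.6, 11.6, 155.0], [-5.1, 18.4, 158.0]]
side steel dz -60 54 [[-23.1, -11.5, 160.1], [-9.7, 4.1, 169.2], [-6.3, 13.9, 177.5]]
side steel dz -40 56 [[-11.8, -11.1, 179.5], [-10.4, 3.9, 188.3], [-7.8, 13.1, 198.3]]
side steel dz -20 62 [[-13.1, -9.0, 200.1], [-11.3, 5.5, 211.3], [8.6, 13.3, 218.2]]
side steel dz 0 55 [[-13.4, -10.2, 219.0], [-9.6, 10.2, 223.2], [11.5, 13.7, 226.9]]
side bar 57 [[-5.6, -88.6, 214.4], [-2.9, -67.1, 217.8], [2.5, -47.0, 221.0]]
side bar 77 [[-5.5, 46.0, 212.2], [-2.9, 68.8, 217.9], [2.1, 88.2, 220.5]]
```

```bash
python3 -m handwheel '[{"claw":-1,"xyz":[0,-0.003,0],"turn":[0,0,0]},{"claw":-1,"xyz":[0,-0.003,0],"turn":[0,0,0]},{"claw":-1,"xyz":[0,-0.003,0],"turn":[0,0,0]},{"claw":-1,"xyz":[0,-0.003,0],"turn":[0,0,0]},{"claw":-1,"xyz":[0,-0.003,0],"turn":[0,0,0]},{"claw":-1,"xyz":[0,0,0],"turn":[0,0,0]}]'
python3 f.py
```

```text
time: 21.87
eef_pos: [560.8, 218.1, 232.6]
tcp_rot: [3.081, -0.0, 1.45]
force: [-1.3, 0.1, -0.2]
opening: 0.169
tcp [560.5 218.2 232.5] [3.0819 0.     1.4504]
F,T mean [ 0.003 -0.1    0.019 -0.017  0.02  -0.008] sem [0.107 0.111 0.096 0.007 0.007 0.007] t 22.8667 0.16911709323647195
```

All tool forces and moments now read about zero. I relax the grip first, then check again.

```bash
python3 -m handwheel '[{"claw":-1,"xyz":[0,0,0],"turn":[0,0,0]},{"claw":-1,"xyz":[0,0,0],"turn":[0,0,0]}]' 60;python3 -m handwheel '[{"claw":-1,"xyz":[0,0,0],"turn":[0,0,0]},{"claw":-1,"xyz":[0,0,0],"turn":[0,0,0]}]' 40; python3 -m handwheel '[{"claw":-1,"xyz":[0,0,0],"turn":[0,0,0]},{"claw":-1,"xyz":[0,0,0],"turn":[0,0,0]},{"claw":-1,"xyz":[0,0,0],"turn":[0,0,0]}]' 20
python3 f.py;  python3 m.py a10 | grep -E 'side (st|ba)'
```

```text
time: 23.03
eef_pos: [560.5, 218.2, 232.5]
tcp_rot: [3.082, -0.0, 1.45]
force: [1.0, 0.7, 0.2]
opening: 0.169
time: 23.2
eef_pos: [560.5, 218.2, 232.5]
tcp_rot: [3.082, -0.0, 1.45]
force: [-0.6, 0.4, -0.3]
opening: 0.17
time: 23.45
eef_pos: [560.4, 218.2, 232.5]
tcp_rot: [3.082, 0.0, 1.45]
force: [1.1, 1.8, 0.1]
opening: 0.169
tcp [560.5 218.2 232.5] [ 3.0819 -0.      1.4504]
F,T mean [ 0.242  0.131 -0.076  0.05   0.008 -0.001] sem [0.125 0.103 0.123 0.006 0.008 0.006] t 24.45 0.17372405901631022
side steel dz -120 25 [[-6.7, 4.4, 98.8], [-5.0, 10.8, 110.6], [-0.5, 15.3, 117.1]]
side steel dz -100 38 [[-7.4, 4.1, 120.2], [-1.5, 11.4, 124.6], [5.6, 18.4, 135.7]]
side steel dz -80 14 [[-14.3, -11.4, 140.3], [-8.5, 11.4, 155.7], [-5.1, 18.5, 157.9]]
side steel dz -60 63 [[-23.4, -11.8, 159.3], [-10.0, 4.3, 168.4], [-6.9, 17.6, 177.5]]
side steel dz -40 53 [[-12.0, -9.2, 179.1], [-10.8, 4.6, 189.0], [-7.6, 13.3, 197.6]]
side steel dz -20 63 [[-13.4, -9.1, 199.5], [-11.6, 6.4, 211.2], [9.5, 14.5, 218.0]]
side steel dz 0 58 [[-13.9, -9.9, 218.9], [-9.8, 10.9, 223.0], [11.4, 14.0, 227.3]]
side bar 56 [[-5.5, -89.4, 213.1], [-2.5, -67.8, 218.3], [2.5, -48.4, 221.1]]
side bar 78 [[-5.7, 47.1, 212.1], [-3.2, 68.4, 218.5], [1.7, 87.5, 220.2]]
```

Still balanced. Now I open in small claw steps.

```bash
python3 -m handwheel '[{"claw":-0.74,"xyz":[0,0,0],"turn":[0,0,0]},{"claw":-0.72,"xyz":[0,0,0],"turn":[0,0,0]},{"claw":-0.71,"xyz":[0,0,0],"turn":[0,0,0]},{"claw":-0.70,"xyz":[0,0,0],"turn":[0,0,0]},{"claw":-0.69,"xyz":[0,0,0],"turn":[0,0,0]},{"claw":-0.68,"xyz":[0,0,0],"turn":[0,0,0]},{"claw":-0.675,"xyz":[0,0,0],"turn":[0,0,0]},{"claw":-0.67,"xyz":[0,0,0],"turn":[0,0,0]},{"claw":-0.665,"xyz":[0,0,0],"turn":[0,0,0]},{"claw":-0.66,"xyz":[0,0,0],"turn":[0,0,0]},{"claw":-0.655,"xyz":[0,0,0],"turn":[0,0,0]},{"claw":-0.65,"xyz":[0,0,0],"turn":[0,0,0]},{"claw":-0.645,"xyz":[0,0,0],"turn":[0,0,0]},{"claw":-0.64,"xyz":[0,0,0],"turn":[0,0,0]},{"claw":-0.635,"xyz":[0,0,0],"turn":[0,0,0]},{"claw":-0.63,"xyz":[0,0,0],"turn":[0,0,0]}]'
python3 f.py;  python3 m.py a11 | grep -E 'side (st|ba)'
```

```text
time: 25.88
eef_pos: [560.5, 218.2, 232.5]
tcp_rot: [3.082, 0.0, 1.45]
force: [-0.1, 0.8, 0.5]
opening: 0.188
tcp [560.5 218.2 232.5] [3.0819 0.     1.4504]
F,T mean [-0.398  0.223 -0.045  0.046  0.098 -0.007] sem [0.116 0.1   0.152 0.005 0.008 0.007] t 26.8833 0.184743708453526
side steel dz -120 22 [[-6.5, 4.8, 100.1], [-4.7, 10.3, 109.4], [-0.9, 16.5, 117.5]]
side steel dz -100 41 [[-8.0, 1.3, 119.5], [-1.1, 11.4, 124.3], [6.4, 18.6, 137.3]]
side steel dz -80 14 [[-13.8, -14.9, 141.2], [-7.1, 10.3, 154.4], [-4.8, 18.4, 157.1]]
side steel dz -60 55 [[-22.4, -10.9, 159.4], [-10.1, 6.0, 169.7], [-6.6, 16.2, 177.8]]
side steel dz -40 54 [[-13.0, -10.2, 178.9], [-10.9, 3.8, 189.6], [-7.5, 12.8, 198.3]]
side steel dz -20 64 [[-13.7, -9.8, 200.4], [-12.0, 7.4, 210.8], [8.9, 13.7, 218.4]]
side steel dz 0 56 [[-13.6, -10.6, 219.3], [-9.4, 11.0, 223.7], [11.4, 15.0, 227.3]]
side bar 55 [[-5.2, -87.4, 213.7], [-2.7, -66.8, 218.5], [2.1, -46.6, 220.8]]
side bar 77 [[-5.8, 46.3, 212.6], [-3.1, 68.5, 217.8], [1.7, 88.2, 220.9]]
```

```bash
python3 -m handwheel '[{"claw":-0.625,"xyz":[0,0,0],"turn":[0,0,0]},{"claw":-0.62,"xyz":[0,0,0],"turn":[0,0,0]},{"claw":-0.615,"xyz":[0,0,0],"turn":[0,0,0]},{"claw":-0.61,"xyz":[0,0,0],"turn":[0,0,0]},{"claw":-0.605,"xyz":[0,0,0],"turn":[0,0,0]},{"claw":-0.60,"xyz":[0,0,0],"turn":[0,0,0]},{"claw":-0.595,"xyz":[0,0,0],"turn":[0,0,0]},{"claw":-0.59,"xyz":[0,0,0],"turn":[0,0,0]},{"claw":-0.58,"xyz":[0,0,0],"turn":[0,0,0]},{"claw":-0.57,"xyz":[0,0,0],"turn":[0,0,0]},{"claw":-0.56,"xyz":[0,0,0],"turn":[0,0,0]},{"claw":-0.55,"xyz":[0,0,0],"turn":[0,0,0]},{"claw":-0.54,"xyz":[0,0,0],"turn":[0,0,0]},{"claw":-0.53,"xyz":[0,0,0],"turn":[0,0,0]},{"claw":-0.52,"xyz":[0,0,0],"turn":[0,0,0]},{"claw":-0.51,"xyz":[0,0,0],"turn":[0,0,0]},{"claw":-0.5,"xyz":[0,0,0],"turn":[0,0,0]}]'
python3 f.py;  python3 m.py a12 | grep -E 'side (st|ba|bl)'
```

```text
time: 28.4
eef_pos: [560.5, 218.2, 232.5]
tcp_rot: [3.082, 0.0, 1.45]
force: [-0.1, -0.0, 0.4]
opening: 0.25Traceback (most recent call last):
  File "f.py", line 3, in <module>
    for i in range(20): robot.read_camera('scene'); s=robot.get_state();F.append(np.r_[s['force'],s['torque']])
                        ~~~~~~~~~~~~~~~~~^^^^^^^^^
ValueError: 200 camera calls are used up
Traceback (most recent call last):
  File "m.py", line 7, in <module>
    p,d,m=cam(n);P=pts(d,m);S.append(p);r=(P-[562.9,219.4,0])@E.T;h=cv2.cvtColor(p,cv2.COLOR_BGR2HSV)
          ~~~^^^
  File "h.py", line 4, in cam
    m=robot.camera_model(n); p,d=robot.read_camera(n); return p,d,m
                                 ~~~~~~~~~~~~~~~~~^^^
ValueError: 200 camera calls are used up
```

The camera calls are used up. From here I rely on force readings and keep opening, then back off along the tool axis.

```bash
python3 -m handwheel '[{"claw":-0.48,"xyz":[0,0,0],"turn":[0,0,0]},{"claw":-0.46,"xyz":[0,0,0],"turn":[0,0,0]},{"claw":-0.44,"xyz":[0,0,0],"turn":[0,0,0]},{"claw":-0.42,"xyz":[0,0,0],"turn":[0,0,0]},{"claw":-0.4,"xyz":[0,0,0],"turn":[0,0,0]},{"claw":-0.38,"xyz":[0,0,0],"turn":[0,0,0]},{"claw":-0.36,"xyz":[0,0,0],"turn":[0,0,0]},{"claw":-0.34,"xyz":[0,0,0],"turn":[0,0,0]},{"claw":-0.32,"xyz":[0,0,0],"turn":[0,0,0]},{"claw":-0.3,"xyz":[0,0,0],"turn":[0,0,0]},{"claw":-0.25,"xyz":[0,0,0],"turn":[0,0,0]},{"claw":-0.2,"xyz":[0,0,0],"turn":[0,0,0]},{"claw":-0.15,"xyz":[0,0,0],"turn":[0,0,0]},{"claw":-0.1,"xyz":[0,0,0],"turn":[0,0,0]},{"claw":0,"xyz":[0,0,0],"turn":[0,0,0]},{"claw":0,"xyz":[0,0,0],"turn":[0,0,0]},{"claw":0,"xyz":[0,0,0],"turn":[0,0,0]}]'
for i in 1 2 3 4; do python3 -m handwheel '[{"claw":0,"xyz":[0,0,0],"turn":[0,0,0]}]' | grep force; done; python3 -c "
from rig import robot;s=robot.get_state();print(s['force'],s['torque'])"
```

```text
time: 30.17
eef_pos: [560.5, 218.2, 232.5]
tcp_rot: [3.082, -0.0, 1.45]
force: [-0.9, -0.0, 0.3]
opening: 0.501
force: [0.0, 0.5, 0.2]
force: [-0.6, -1.2, -0.8]
force: [0.5, -0.5, -0.2]
force: [0.6, -0.0, 0.3]
[ 0.57540746 -0.00966615  0.26702505] [-0.00969953  0.03555749  0.03382219]
```

```bash
python3 -m handwheel '[{"claw":0,"xyz":[0,0,-0.1],"turn":[0,0,0]},{"claw":0,"xyz":[0,0,-0.1],"turn":[0,0,0]},{"claw":0,"xyz":[0,0,-0.2],"turn":[0,0,0]},{"claw":0,"xyz":[0,0,-0.2],"turn":[0,0,0]},{"claw":0,"xyz":[0,0,-0.3],"turn":[0,0,0]},{"claw":0,"xyz":[0,0,-0.3],"turn":[0,0,0]},{"claw":0,"xyz":[0,0,-0.4],"turn":[0,0,0]},{"claw":0,"xyz":[0,0,-0.5],"turn":[0,0,0]},{"claw":0,"xyz":[0,0,-0.5],"turn":[0,0,0]},{"claw":0,"xyz":[0,0,-0.5],"turn":[0,0,0]},{"claw":0,"xyz":[0,0,-0.4],"turn":[0,0,0]},{"claw":0,"xyz":[0,0,-0.2],"turn":[0,0,0]},{"claw":0,"xyz":[0,0,0],"turn":[0,0,0]},{"claw":0,"xyz":[0,0,0],"turn":[0,0,0]},{"claw":0,"xyz":[0,0,0],"turn":[0,0,0]},{"claw":0,"xyz":[0,0,0],"turn":[0,0,0]},{"claw":0,"xyz":[0,0,0],"turn":[0,0,0]},{"claw":0,"xyz":[0,0,0],"turn":[0,0,0]},{"claw":0,"xyz":[0,0,0],"turn":[0,0,0]},{"claw":0,"xyz":[0,0,0],"turn":[0,0,0]}]'
python3 -c "
from rig import robot;s=robot.get_state();print(s['force'],s['torque']);robot.close_job()"
```

```text
time: 32.17
eef_pos: [553.9, 219.0, 343.2]
tcp_rot: [3.082, 0.0, 1.45]
force: [0.5, -0.3, 0.1]
opening: 0.502
[ 0.4954596  -0.26702068  0.08540426] [ 0.01240942  0.03323135 -0.00149651]
the job is handed in; nothing more can be done
```

I hung the rail pot on the balance and handed the job in at about 32 s, but I have no picture of it after the gripper fully let go. I had used all 200 camera calls by then, many of them just to let time pass while averaging force readings.

- **Pick-up and hanging:** I gripped the wooden block, squared the pot to the stand, and lowered the hook over the bar between the collars with the pot on the robot's side. I let it down until the vertical tool force was about 0 N.
- **Tipping:** I tipped the foot in about 0.06 rad until the tool's sideways force and moment were also about zero. The first two tips pressed too hard on the lower bar, with about 2 N sideways force on the tool each time, and I corrected them.
- **Release:** I eased the grip from 90 to 20 N, opened the fingers in small steps and backed off upwards.

**Last checks:**
- **Last camera measurement:** this was taken early in the release, with the fingers opened only a little. It showed the bar sunk about 32 mm, the hook over the bar within a few mm, and the strap resting against the lower bar at a tilt of about 0.06 rad.
- **During release:** part-way through, the pot leaned lightly on one finger, with about 0.4 N sideways force and 0.1 N m. Once the fingers were clear, the force readings returned to noise around zero.
- **Disagreement:** the weight felt in the free lift was about 3.3 N, while the bar's sink suggests about 2.9 N at the nominal spring rate. That is within the noise and the uncertain spring rate.
- **Not checked:** I did not measure the bystanders again. Nothing in the force readings suggested a collision.

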